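# Turn the sample carrier pockets-up with the lifter

### The job

Pick up the flat lifter, slide its blade along the lower deck of the turnover nest under the carrier's overhanging lip, and with it push the carrier gently but firmly up against the step for a moment. Then raise the blade to tip the carrier up on edge and over the step, so that it lies flat, pockets up, on the upper deck, and put the lifter back flat on the bench. Never touch the carrier with the gripper, do not press hard on nest or carrier with the blade, and leave the flange ring, jar and dish where they are.

Things in the scene. Friction and masses are not known exactly. Their poses are not given: they have to be found in the camera images.
- lifter: Lifter, 0.12 kg: flat steel blade 105 (x) x 36 (y) x 2 mm with an upright black handle block 24 (x) x 12 (y) mm, its top 60 mm above the blade's underside. Lies flat on the bench. Origin: blade's underside, below the middle of the handle. x points to the working tip, 75 mm ahead (rear end 30 mm behind); z up along the handle. Grip the handle across y from above.
- lifter_tip (a point): Middle of the lower front edge of the lifter's blade (75 mm ahead of the lifter's origin, same axes). Push the carrier home with 3 to 6 N; over 10 N from the blade marks the carrier, over 20 N marks the nest. The handle gives a little in the grip under such loads: grip it firmly.
- carrier: Sample carrier: square aluminium plate 60 x 60 x 7 mm, 0.05 to 0.09 kg; one face plain, the other with six dark round pockets. Starts pockets down, loose on the lower deck, a few mm to 35 mm short of the step. Origin: centre of the pocket face; z points from pocket face to plain face (up at the start, down once turned over); at the start x points to the step.
- lip (a point): Lower edge of the carrier's lip, at its middle: 30 mm from the centre towards -x, 3.5 mm above the pocket face. Along that whole edge the pocket side is cut back 10 mm, 3.5 mm deep: an overhanging lip 3.5 mm thick, at the start with a gap 3.5 mm high and 10 mm deep below it, on the side away from the step.
- nest: Turnover nest, fixed, hard: grey base plate 225 (x) x 100 (y) x 8 mm carrying a black clamped upper deck block. Origin: at bench level, 120 mm from the base plate's front end, on its middle line; x points from the lower deck over the step to the upper deck, z up. Lower deck: top 8 mm above the bench, from x = -120 mm to the block's step, open at front and sides.
- flange: Bystander: steel vacuum flange ring, 70 mm outer diameter, 14 mm high, loose on the bench. Origin: centre of its underside.
- jar: Bystander: small glass jar with white cap, 48 mm diameter, 60 mm high, loose on the bench. Origin: centre of its underside.
- dish: Bystander: open white plastic dish 90 x 70 x 30 mm, loose on the bench. Origin: centre of its underside.
- block: Black upper deck block; this pose is only its nominal one (origin and axes of the nest, step at x = 0). It was clamped by hand up to 8 mm either way along x: find the step by feel. Step 6 mm high; upper deck 85 x 100 mm, 14 mm above the bench, then an end stop 5 mm higher. A carrier tipped past upright leans on the step's edge and falls on to it, its foot edge sticking out before the step.
Things that resemble listed ones, but are neither listed nor needed, are in the scene too. What is shaped like the lifter but red or turquoise is not meant. There is more than one size of the carrier; the job needs the smaller.

How it is judged (in metres and radians):
On the way, in this order (a step that is already met when the one before it is completed fails the run):
1. The lifter presses the flat-lying carrier against the step for 0.2 s (over 2 N between lifter and carrier and over 2 N between carrier and upper deck block) (contact force between lifter and carrier above 2 N and contact force between carrier and block above 2 N and angle between carrier's own z axis and vertical below 0.15 rad), for 0.2 s.
2. The lifter holds the carrier tipped up by more than 45 degrees (contact force between lifter and carrier above 0.03 N and angle between carrier's own z axis and vertical between 0.785 and 2.3 rad), for 0.1 s.
At the end, for the whole second after the job is handed in: The carrier lies flat (within 5 degrees) with its pockets up on the upper deck, its centre 6 to 65 mm beyond the nominal step line and within 25 mm of the nest's middle line, at rest; the lifter lies flat and at rest on the bench, off the nest (angle between carrier's own z axis and vertical above 3.05 rad and z of carrier in the frame of nest between 0.018 and 0.024 m and x of carrier in the frame of nest between 0.006 and 0.065 m and y of carrier in the frame of nest between -0.025 and 0.025 m and linear speed of each of carrier, lifter below 0.02 m/s and angle between lifter's own z axis and vertical below 0.06 rad and height (world z) of lifter below 0.004 m and contact force between lifter and nest below 0.05 N); the robot touches nothing.
It fails at once if The lifter pushes the carrier with more than 10 N (contact force between lifter and carrier above 10 N).
It fails at once if The lifter presses on the nest with more than 20 N (contact force between lifter and nest above 20 N).
It fails at once if The gripper or arm touches the carrier (contact force between any of the fingers, the arm and carrier above 0.2 N).
It fails at once if The flange ring, jar or dish is moved by more than 15 mm (distance of any of flange, jar, dish from where it was at the start of the episode above 0.015 m).
It also fails if it takes over 72 s, if anything falls off the work surface, if the arm or the gripper's body presses on something with over 40 N, if the wrist force passes 120 N, or if a joint passes its speed limit or range.

### The arm

A 6-joint arm with a two-finger parallel gripper is mounted at the origin on the work surface. World frame = base frame: x ahead of the robot, y to its left, z up, the work surface at z = 0. Lengths are in mm, angles in rad, forces in N, time in s.
With the tool pointing down it reaches from about 350 to 775 mm from the base axis. Payload 5.5 kg.
Tool frame: the origin (TCP) lies on the mounting face of the last link; the fingertips stand 173 mm ahead of it and the grasp point (between the pads) lies 155 mm ahead of it; z points along the fingers, y is the line along which they close (so a half turn about z gives the same grasp; the last joint's range is limited). The gripper opens to 85 mm and grips with 20 to 120 N. Pads are 22 mm wide; open, the fingers measure 114 mm over their backs; the gripper's body (76 mm by 85 mm) begins 54 mm behind the grasp point. The pads swing forward as they close: fully open they stand 13 mm farther back than shut.
Start: joints at [1.123, 0.313, 0.046, 1.304, 0, 1.431], TCP at [174.221, 547.996, 404.723] pointing down, gripper open.
Joint ranges: [-2.76, 2.76], [-0.86, 1.69], [-1.03, 1.26], [-2.2, 2.34], [-1.47, 1.5], [-3.14, 3.14]. Speed limits (rad/s): [2.57, 2.57, 3.14, 3.14, 3.14, 3.14].

### API

Orientations are given as a 3x3 rotation matrix whose columns are the frame's x, y, z axes.
In Python, from bench import * gives the robot as it stands.
- The arm moves only by the tool move_arm, never from a script. Its argument "series" is a list of rows, each an object with "offset": the shift along the world's x, y, z in m, a list of three; "dr": the turn, a rotation vector about the world's x, y, z in rad, a list of three; "grip": the closure, from 0 (fully open) to 1 (shut). A call has 1 to 12 rows; each row shifts and turns the commanded pose from where the row before left it; what a row does not reach is not made up. A row lasts 1/10 s, in which the tool goes at most 50 mm and 8.59 degrees, less where a joint would pass 70% of its speed; a pose out of reach is approached as far as the arm can. A call is refused whole if a number of a shift passes 0.05 or a number of a turn 0.15, either way. A call with a gripper value outside its range is refused whole. The fingers move at their own pace and stop on an object; "newtons" is the grip in N (left out, the last holds). Time passes only in rows, so rows that do not move let the fingers close. It gives the time, the measured TCP pose, the force, the opening and the grip force at its end, in the units of the state.
- state(): the state, without advancing time (a new reading comes with each control period).
- get_image(name): name is "side" or "top" or "wrist"; returns the picture (400x640x3 uint8, red, green, blue); there is no depth.
- get_calibration(name): a dict with "mtx" (3x3 intrinsics, pixels), "distortion" ([k1, k2, p1, p2, k3] as OpenCV has them; the pictures are not rectified), "rvec" (rotation vector, rad) and "tvec" (3), from world to camera coordinates, as OpenCV has them. Camera axes: x right, y down, z forward; pixel columns grow to the right and rows downward; lengths in mm; the calibration is good to about 2 mm. A picture is of the moment at which its call begins: read the wrist's pose just before it. get_calibration takes no time and is no camera call; for the wrist camera it gives the pose at the moment of the call.
- sign_off(): hands the job in; it is judged then, once.
The state is a dict: "time_s": time; "joint_pos": joint angles; "dq": joint speeds; "tau": joint torques, N m; "tcp_pos": TCP position; "orientation": TCP orientation; "ft_force": force on the tool from outside, world axes, zero at the start; "torque": the same for the moment, N m; "gripper_width": finger opening in mm; "grip_force": force on a finger pad.
Only numpy, scipy, OpenCV 4.12 (cv2) and the standard library are available. Lean on these libraries where they do the work, as an engineer would, in place of code of your own. Each camera call takes 0.05 s, during which the arm holds its last target. There are 200 camera calls.

## Working session

There is one attempt and no reset: what is moved stays moved. The work goes in short steps, Python scripts to look and compute and a tool call to move; the robot and the scene stay as the last step left them, time stands still between calls to the robot, and variables do not carry over. Pictures are saved under pics/ and viewed, at most 10 in all, crops included, and the job is handed in when it is done.

Besides the shell and the picture viewer there is one more tool, called after ">>>" as name([rows], argument=value, ...), one row to a line, values as JSON. move_arm: Moves the arm, as the interface text tells. Its arguments: {"type":"object","properties":{"series":{"type":"array"},"newtons":{"type":"number"}},"required":["series"]}

```bash
mkdir -p pics; ls
cat > h.py <<'E'
from bench import *
import numpy as np, cv2
def snap(n,f):
    im=get_image(n); cv2.imwrite('pics/'+f,im[:,:,::-1]); return im
def ray(c,uv):
    K=np.array(c['mtx'],float);d=np.array(c['distortion'],float)
    R=cv2.Rodrigues(np.array(c['rvec'],float))[0];t=np.array(c['tvec'],float).ravel()
    p=cv2.undistortPoints(np.array(uv,float).reshape(-1,1,2),K,d).reshape(-1,2)
    D=np.c_[p,np.ones(len(p))]@R
    return -R.T@t,D
def at(c,uv,z):
    o,D=ray(c,uv); return o+D*((z-o[2])/D[:,2])[:,None]
def proj(c,P):
    return cv2.projectPoints(np.array(P,float).reshape(-1,1,3),np.array(c['rvec'],float),np.array(c['tvec'],float),np.array(c['mtx'],float),np.array(c['distortion'],float))[0].reshape(-1,2)
E
python3 - <<'E'
from h import *
snap('top','top.png');snap('side','side.png')
for n in('top','side'):
    c=get_calibration(n);print(n,ray(c,[[320,200]]))
s=state();print(s)
E
```

```text
pics
top (array([ 418.57100137,   36.77625063, 1516.97296743]), array([[ 0.07319763, -0.00147418, -0.99731931]]))
side (array([ 215.25998641, -655.56612195,  586.20053953]), array([[ 0.32364145,  0.74242846, -0.58657224]]))
{'time_s': 0.1, 'joint_pos': array([ 1.12341013e+00,  3.13952112e-01,  4.51188519e-02,  1.30360296e+00,
       -4.60650167e-06,  1.43119819e+00]), 'dq': array([-0.00043867, -0.00278846,  0.00226116,  0.00016859,  0.0009609 ,
       -0.00201901]), 'tau': array([ 3.26614565e-03, -4.81724417e+01,  2.99243653e+01,  1.26302280e-02,
       -1.06988759e-04,  4.19947298e-06]), 'tcp_pos': array([174.13499126, 547.82818425, 403.89329338]), 'orientation': array([[-9.53005931e-01,  3.02950819e-01, -7.05280268e-04],
       [ 3.02951557e-01,  9.53004807e-01, -1.48048603e-03],
       [ 2.23621030e-04, -1.62457772e-03, -9.99998655e-01]]), 'ft_force': array([-0.13216652,  0.65234011, -0.30868712]), 'torque': array([ 0.00581941, -0.03248139, -0.01850842]), 'grip_force': 0.0, 'gripper_width': 85.09041775231903}
```

View pics/top.png

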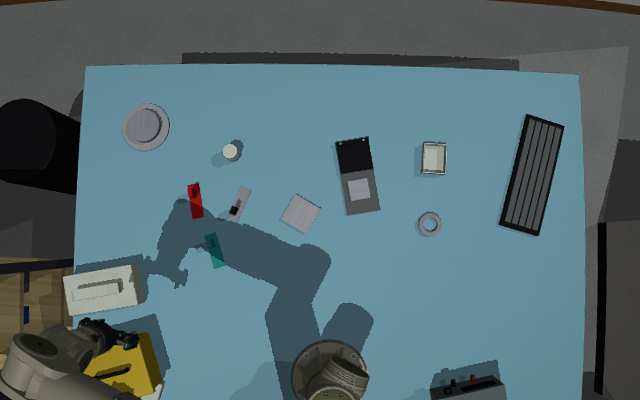

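View pics/side.png

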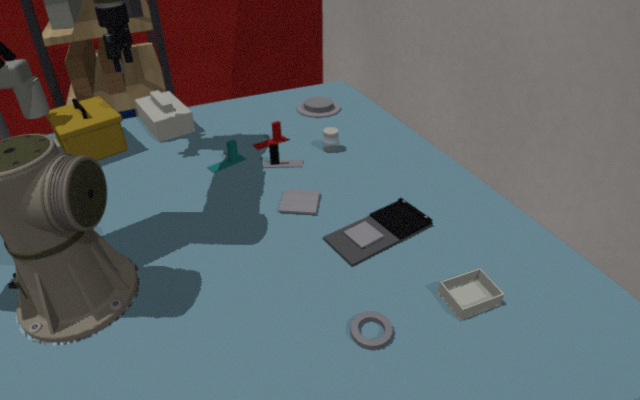

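The top view shows the wanted lifter (black handle) at about (239,203), handle at (235,210), tip at about (247,188). The nest spans (335-380, 137-214), the small carrier is at (359,189), and the larger decoy is at (301,213). The side view agrees.

Run:
```python
from h import *
c=get_calibration('top')
for nm,uv,z in [('handle',(235,210),60),('tip',(247,188),2),('rear',(231,220),2),('carrier',(359,189),15),('baseFL',(348,214),8),('baseFR',(380,210),8),('blkL',(335,140),19),('blkR',(368,136.5),19),('stepL',(341,173),14),('stepR',(374,169),14),('jar',(231,151),60)]:
    print(nm,at(c,[uv],z).round(0))
im=cv2.imread('pics/top.png')
a=cv2.resize(im[175:230,215:265],None,fx=8,fy=8,interpolation=cv2.INTER_CUBIC)
b=cv2.resize(im[130:220,330:385],None,fx=6,fy=6,interpolation=cv2.INTER_CUBIC)
H=max(a.shape[0],b.shape[0]);o=np.zeros((H,a.shape[1]+b.shape[1],3),np.uint8);o[:a.shape[0],:a.shape[1]]=a;o[:b.shape[0],a.shape[1]:]=b
cv2.imwrite('pics/crop.png',o)
w=get_calibration('wrist');s=state()
o_,D=ray(w,[[320,200]]);print('wristcam',o_,D,w['mtx'], s['tcp_pos'])
R=s['orientation'];print(R.T@(o_-s['tcp_pos']),R.T@D[0])
```

```text
handle [[493. 280.  60.]]
tip [[563. 255.   2.]]
rear [[465. 301.   2.]]
carrier [[564. -81.  15.]]
baseFL [[489. -50.   8.]]
baseFR [[ 502. -145.    8.]]
blkL [[710.  -8.  19.]]
blkR [[ 722. -107.   19.]]
stepL [[611. -27.  14.]]
stepR [[ 625. -126.   14.]]
jar [[665. 297.  60.]]
wristcam [102.99900253 569.48574183 373.82299798] [[ 0.26327697 -0.10898638 -0.95885095]] [[295.63217317   0.         326.78340453]
 [  0.         295.63217317 202.31716204]
 [  0.           0.           1.        ]] [174.13499126 547.82818425 403.89329338]
[74.34748559 -0.86209804 30.08836206] [-0.28413652 -0.02254684  0.95882533]
```

View pics/crop.png

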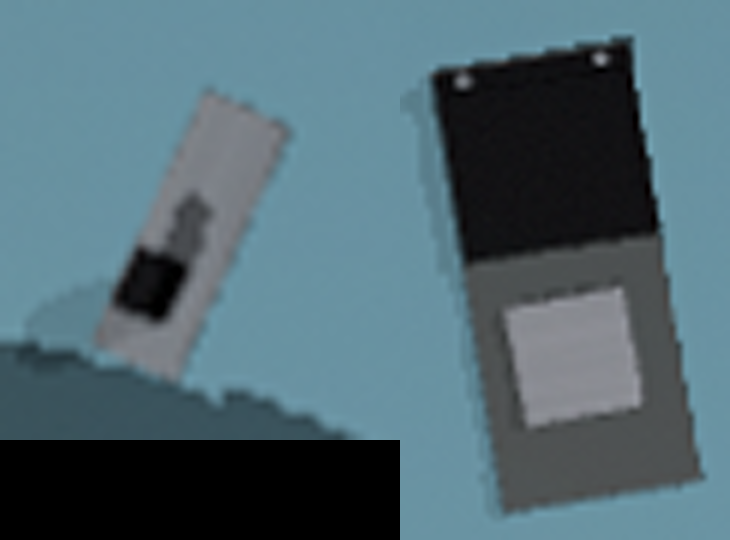

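The crop gives clean corners for the lifter, nest, step line and carrier. I'll compute poses from them.

Run:
```python
from h import *
c=get_calibration('top')
A=lambda p:(np.array(p)+.5)/8-.5+[215,175]
B=lambda p:(np.array(p)-[400,0]+.5)/6-.5+[330,130]
def rep(n,P):
    print(n,P[:,:2].round(1).tolist())
L=at(c,A([(208,90),(290,132),(180,380),(98,340)]),2);rep('lifter',L)
print('sides',[np.linalg.norm(L[i]-L[(i+1)%4]).round(1) for i in range(4)])
f=(L[0]+L[1])/2;r=(L[2]+L[3])/2;d=(f-r)/np.linalg.norm(f-r);print('yaw',np.degrees(np.arctan2(d[1],d[0])),'origin',((f+r)/2-22.5*d),'tip',f)
h=at(c,A([(150,285)]),59);print('handle top c',h)
N=at(c,B([(503,513),(702,478)]),8);rep('front',N)
bk=at(c,B([(435,70),(630,40)]),19);rep('back',bk)
S=at(c,B([(470,262),(658,235)]),14);rep('step',S)
C=at(c,B([(503,310),(620,288),(641,405),(527,427)]),15);rep('carrier',C);print([np.linalg.norm(C[i]-C[(i+1)%4]).round(1) for i in range(4)])
d=(bk.mean(0)-N.mean(0))[:2];print('len',np.linalg.norm(d));d/=np.linalg.norm(d);y=np.array([-d[1],d[0]])
o=(bk.mean(0)+N.mean(0))[:2]/2+7.5*d
print('nest yaw',np.degrees(np.arctan2(d[1],d[0])),'o',o)
for n,P in(('step',S),('carr',C),('front',N)):print(n,[( (p[:2]-o)@d,(p[:2]-o)@y) for p in P])
e=(C[0]+C[1]-C[2]-C[3]);print('carr yaw',np.degrees(np.arctan2(e[1],e[0])),C.mean(0))
```

```text
lifter [[568.9, 274.7], [553.4, 243.2], [459.4, 282.4], [473.9, 313.8]]
sides [np.float64(35.1), np.float64(101.8), np.float64(34.6), np.float64(102.7)]
yaw -22.50958445080779 origin [493.12190186 287.14424457   2.        ] tip [561.14964063 258.95289948   2.        ]
handle top c [[492.05059773 284.96849548  59.        ]]
front [[485.5, -45.9], [504.4, -145.0]]
back [[705.7, -8.9], [722.8, -106.4]]
step [[610.0, -27.7], [625.2, -121.4]]
carrier [[586.1, -44.3], [598.1, -102.5], [539.9, -113.5], [528.0, -56.9]]
[np.float64(59.4), np.float64(59.3), np.float64(57.8), np.float64(59.5)]
len 222.52443607807572
nest yaw 9.784259814123235 o [612.00559138 -75.25097916]
step [(np.float64(6.1241440238853855), np.float64(47.219634947853045)), (np.float64(5.154806981193583), np.float64(-47.75782421404638))]
carr [(np.float64(-20.243640349118465), np.float64(34.86458059547489)), (np.float64(-18.315495727424405), np.float64(-24.515692061691876)), (np.float64(-77.58527540538356), np.float64(-25.39016888037578)), (np.float64(-79.64680160047433), np.float64(32.34765892058413))]
front [(np.float64(-119.6763838676042), np.float64(50.420434869048975)), (np.float64(-117.84805221047162), np.float64(-50.42043486904895))]
carr yaw 11.421195305056605 [563.03449623 -79.30544661  15.        ]
```

>>> move_arm([
  {"offset":[0.0319,-0.0262,-0.0075],"dr":[0,0,-0.0085],"grip":0.5},
  {"offset":[0.0319,-0.0262,-0.0075],"dr":[0,0,-0.0085],"grip":0.5},
  {"offset":[0.0319,-0.0262,-0.0075],"dr":[0,0,-0.0085],"grip":0.5},
  {"offset":[0.0319,-0.0262,-0.0075],"dr":[0,0,-0.0085],"grip":0.5},
  {"offset":[0.0319,-0.0262,-0.0075],"dr":[0,0,-0.0085],"grip":0.5},
  {"offset":[0.0319,-0.0262,-0.0075],"dr":[0,0,-0.0085],"grip":0.5},
  {"offset":[0.0319,-0.0262,-0.0075],"dr":[0,0,-0.0085],"grip":0.5},
  {"offset":[0.0319,-0.0262,-0.0075],"dr":[0,0,-0.0085],"grip":0.5},
  {"offset":[0.0319,-0.0262,-0.0075],"dr":[0,0,-0.0085],"grip":0.5},
  {"offset":[0.0319,-0.0262,-0.0075],"dr":[0,0,-0.0085],"grip":0.5},
  {"offset":[0,0,0],"dr":[0,0,0],"grip":0.5},
  {"offset":[0,0,0],"dr":[0,0,0],"grip":0.5},
])

```text
time_s: 1.3
tcp_pos: [493.6, 285.1, 328.9]
orientation: [[-0.923, 0.385, -0.002], [0.385, 0.923, -0.0], [0.002, -0.001, -1.0]]
ft_force: [-0.2, 0.2, -0.3]
gripper_width: 42.5
grip_force: 0.0
```

Run:
```python
from h import *
s=state();c=get_calibration('wrist');snap('wrist','w1.png')
print(s['tcp_pos'],s['orientation'],s['gripper_width'],s['ft_force'],s['time_s'])
print(proj(c,[[493,286,60],[562,258,2],[465,298,2]]))
```

```text
[493.60960043 285.08990689 328.86377682] [[-9.22965300e-01  3.84878432e-01 -1.90992101e-03]
 [ 3.84879732e-01  9.22966666e-01 -3.53015590e-04]
 [ 1.62692534e-03 -1.06091103e-03 -9.99998114e-01]] 42.452698490984034 [-0.15038497  0.21437413 -0.27057151] 1.3
[[328.72514326 203.48336959]
 [328.96753581 252.39758368]
 [328.73060889 157.4922715 ]]
```

View pics/w1.png

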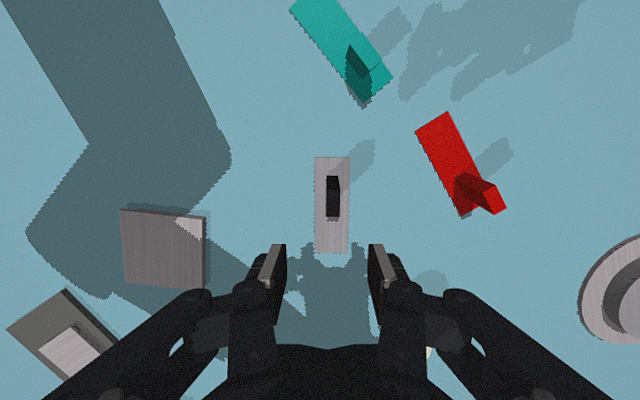

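The blade spans (315–350, 157–253) with the tip at the bottom, about 3 px right of the prediction. I'll refine it numerically.

Run:
```python
from h import *
im=cv2.imread('pics/w1.png').astype(int);c=get_calibration('wrist')
b,g,r=im[...,0],im[...,1],im[...,2]
m=((b-r<25)|(im.max(2)<60)).astype(np.uint8);m[:, :300]=0;m[:,362:]=0;m[:150]=0;m[258:]=0
m=cv2.morphologyEx(m,cv2.MORPH_OPEN,np.ones((5,5)))
n,l,st,ce=cv2.connectedComponentsWithStats(m);k=1+st[1:,4].argmax()
print(st[k]);pts=np.argwhere(l==k)[:,::-1].astype(np.float32)
bx=cv2.minAreaRect(pts);P=at(c,cv2.boxPoints(bx),2);print(bx);print(P.round(1),P.mean(0))
d=(im.max(2)<60)&(l==k);q=np.argwhere(d)[:,::-1];print(q.min(0),q.max(0))
for v in range(q[:,1].min(),q[:,1].max()+1,4):
    w=q[q[:,1]==v][:,0];print(v,w.min(),w.max(),end='; ')
```

```text
[ 314  158   36   95 3231]
((331.5, 205.0), (94.0, 35.0), 90.0)
[[459.3 284.9   2. ]
 [472.8 317.4   2. ]
 [569.8 279.5   2. ]
 [554.9 243.7   2. ]] [514.18031685 281.36203808   2.        ]
[326 176] [339 216]
176 327 337; 180 326 338; 184 327 338; 188 327 339; 192 327 339; 196 327 339; 200 327 339; 204 326 339; 208 326 339; 212 326 338; 216 327 338;
```

>>> move_arm([
  {"offset":[0.0005,0.0033,-0.013],"dr":[0,0,0],"grip":0.5},
  {"offset":[0,0,-0.03],"dr":[0,0,0],"grip":0.5},
  {"offset":[0,0,-0.03],"dr":[0,0,0],"grip":0.5},
  {"offset":[0,0,-0.03],"dr":[0,0,0],"grip":0.5},
  {"offset":[0,0,-0.03],"dr":[0,0,0],"grip":0.5},
  {"offset":[0,0,0],"dr":[0,0,0],"grip":0.5},
  {"offset":[0,0,0],"dr":[0,0,0],"grip":1},
  {"offset":[0,0,0],"dr":[0,0,0],"grip":1},
  {"offset":[0,0,0],"dr":[0,0,0],"grip":1},
  {"offset":[0,0,0],"dr":[0,0,0],"grip":1},
  {"offset":[0,0,0],"dr":[0,0,0],"grip":1},
  {"offset":[0,0,0],"dr":[0,0,0],"grip":1},
], newtons=100)

```text
time_s: 2.55
tcp_pos: [494.4, 289.8, 198.5]
orientation: [[-0.924, 0.383, 0.003], [0.383, 0.924, 0.002], [-0.002, 0.003, -1.0]]
ft_force: [-0.9, 1.6, 7.4]
gripper_width: 10.8
grip_force: 98.2
```

>>> move_arm([
  {"offset":[0,0,0.02],"dr":[0,0,0],"grip":1},
  {"offset":[0,0,0.03],"dr":[0,0,0],"grip":1},
  {"offset":[-0.005,-0.039,0],"dr":[0,0,0.0562],"grip":1},
  {"offset":[-0.005,-0.039,0],"dr":[0,0,0.0562],"grip":1},
  {"offset":[-0.005,-0.039,0],"dr":[0,0,0.0562],"grip":1},
  {"offset":[-0.005,-0.039,0],"dr":[0,0,0.0562],"grip":1},
  {"offset":[-0.005,-0.039,0],"dr":[0,0,0.0562],"grip":1},
  {"offset":[-0.005,-0.039,0],"dr":[0,0,0.0562],"grip":1},
  {"offset":[-0.005,-0.039,0],"dr":[0,0,0.0562],"grip":1},
  {"offset":[-0.005,-0.039,0],"dr":[0,0,0.0562],"grip":1},
  {"offset":[-0.005,-0.039,0],"dr":[0,0,0.0562],"grip":1},
  {"offset":[-0.005,-0.039,0],"dr":[0,0,0.0562],"grip":1},
])

```text
time_s: 3.75
tcp_pos: [443.2, -102.4, 247.2]
orientation: [[-0.985, -0.17, 0.001], [-0.17, 0.985, -0.0], [-0.001, -0.001, -1.0]]
ft_force: [1.5, -1.5, -0.9]
gripper_width: 10.9
grip_force: 97.7
```

>>> move_arm([
  {"offset":[0,0,0],"dr":[0,0,0],"grip":1},
  {"offset":[0,0,0],"dr":[0,0,0],"grip":1},
  {"offset":[0,0,0],"dr":[0,0,0],"grip":1},
])

```text
time_s: 4.05
tcp_pos: [443.5, -100.2, 246.8]
orientation: [[-0.986, -0.168, -0.0], [-0.168, 0.986, 0.0], [0.0, 0.001, -1.0]]
ft_force: [-0.3, 0.2, -1.1]
gripper_width: 10.9
grip_force: 97.8
```

Run:
```python
from h import *
s=state();c=get_calibration('wrist');snap('wrist','w2.png')
print(s['tcp_pos'],s['orientation'],s['gripper_width'],s['ft_force'],s['torque'],s['time_s'])
R=s['orientation'];t=s['tcp_pos']
print(proj(c,[t+R@[-75,0,198.5],t+R@[-75,18,198.5],t+R@[-75,-18,198.5]]))
```

```text
[ 443.54492602 -100.19820405  246.77586454] [[-9.85733243e-01 -1.68314927e-01 -2.41252359e-04]
 [-1.68315027e-01  9.85733136e-01  4.85453406e-04]
 [ 1.56101390e-04  5.19133958e-04 -9.99999853e-01]] 10.920454775537562 [-0.27437002  0.1794498  -1.0748934 ] [ 0.04554783  0.00521667 -0.0352818 ] 4.05
[[327.85115878 337.58828124]
 [353.73653096 337.55139065]
 [301.96402959 337.58846846]]
```

View pics/w2.png

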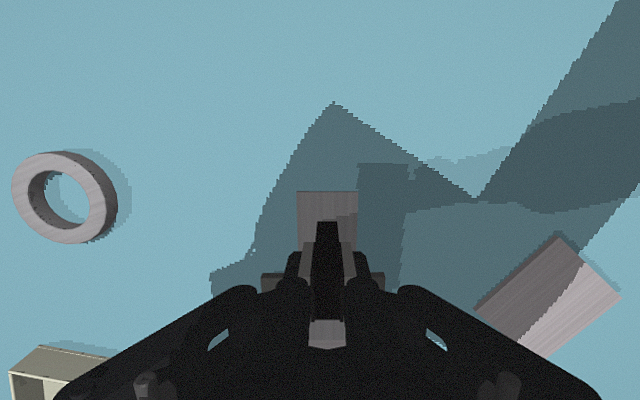

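Run:
```python
from h import *
s=state();c=get_calibration('wrist')
R=s['orientation'];t=s['tcp_pos']
print(proj(c,[t+R@[30,y,196.5] for y in(-18,18)]+[t+R@[-75,y,196.5] for y in(-18,18)]+[t+R@[-75,0,205.]]))
im=snap('side','s2.png')
cs=get_calibration('side')
d=np.array([.9857,.168,0]);T=t+[0,0,-198.5]
print(proj(cs,[T+75*d,T-30*d,T]))
p=proj(cs,[T+25*d])[0].astype(int);x,y=p
cr=im[max(0,y-75):y+75,max(0,x-100):x+100,::-1]
print(x-100,y-75);cv2.imwrite('pics/s2c.png',cv2.resize(cr,None,fx=4,fy=4,interpolation=cv2.INTER_CUBIC))
```

```text
[[297.09019967 192.39390479]
 [358.86809241 192.36080522]
 [301.7411422  339.68492262]
 [353.99034458 339.64853446]
 [327.82121395 330.99110313]]
[[345.31727585 229.36896118]
 [300.50176848 249.43332909]
 [313.83015033 243.47803021]]
224 163
```

View pics/s2c.png

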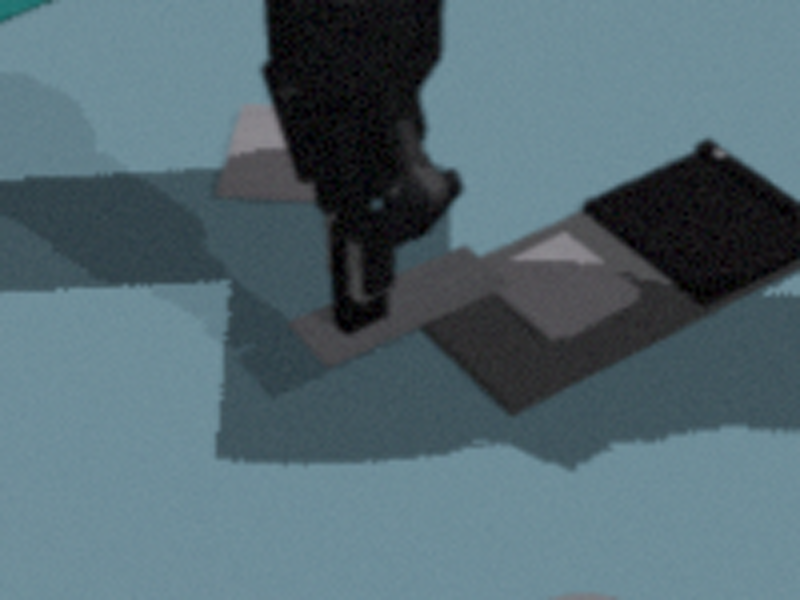

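Lifter is held straight, tip just in front of the carrier (about crop (484,265)), blade parallel to the nest. I'll lower it and feel for the deck.

>>> move_arm([
  {"offset":[0,0,-0.0125],"dr":[0,0,0],"grip":1},
  {"offset":[0,0,-0.0125],"dr":[0,0,0],"grip":1},
  {"offset":[0,0,-0.0125],"dr":[0,0,0],"grip":1},
  {"offset":[0,0,0],"dr":[0,0,0],"grip":1},
  {"offset":[0,0,0],"dr":[0,0,0],"grip":1},
  {"offset":[0,0,0],"dr":[0,0,0],"grip":1},
])

```text
time_s: 4.75
tcp_pos: [444.1, -100.3, 209.8]
orientation: [[-0.986, -0.169, 0.001], [-0.169, 0.986, -0.0], [-0.001, -0.0, -1.0]]
ft_force: [0.3, -0.5, -0.9]
gripper_width: 10.7
grip_force: 97.8
```

>>> move_arm([
  {"offset":[0,0,-0.0005],"dr":[0,0,0],"grip":1},
  {"offset":[0,0,-0.0005],"dr":[0,0,0],"grip":1},
  {"offset":[0,0,-0.0005],"dr":[0,0,0],"grip":1},
  {"offset":[0,0,0],"dr":[0,0,0],"grip":1},
])

```text
time_s: 5.15
tcp_pos: [443.7, -100.8, 207.8]
orientation: [[-0.986, -0.168, 0.0], [-0.168, 0.986, 0.0], [-0.0, 0.0, -1.0]]
ft_force: [0.3, 0.2, 0.2]
gripper_width: 10.8
grip_force: 97.8
```

>>> move_arm([
  {"offset":[0,0,-0.0005],"dr":[0,0,0],"grip":1},
  {"offset":[0,0,-0.0005],"dr":[0,0,0],"grip":1},
  {"offset":[0,0,0],"dr":[0,0,0],"grip":1},
])

```text
time_s: 5.45
tcp_pos: [443.7, -100.7, 206.7]
orientation: [[-0.986, -0.168, -0.0], [-0.168, 0.986, 0.0], [0.0, 0.0, -1.0]]
ft_force: [0.3, -0.2, -0.6]
gripper_width: 10.8
grip_force: 97.8
```

>>> move_arm([
  {"offset":[0,0,-0.0005],"dr":[0,0,0],"grip":1},
  {"offset":[0,0,0],"dr":[0,0,0],"grip":1},
])

```text
time_s: 5.65
tcp_pos: [443.7, -100.7, 206.5]
orientation: [[-0.986, -0.168, 0.0], [-0.168, 0.986, -0.0], [-0.0, -0.0, -1.0]]
ft_force: [-2.0, -0.2, 3.0]
gripper_width: 11.0
grip_force: 98.6
```

>>> move_arm([
  {"offset":[0,0,-0.0005],"dr":[0,0,0],"grip":1},
  {"offset":[0,0,0],"dr":[0,0,0],"grip":1},
])

```text
time_s: 5.85
tcp_pos: [443.6, -100.8, 206.4]
orientation: [[-0.986, -0.168, 0.0], [-0.168, 0.986, -0.0], [-0.0, -0.0, -1.0]]
ft_force: [-3.3, -0.3, 7.1]
gripper_width: 10.4
grip_force: 99.6
```

>>> move_arm([
  {"offset":[0,0,-0.0005],"dr":[0,0,0],"grip":1},
  {"offset":[0,0,0],"dr":[0,0,0],"grip":1},
])

```text
time_s: 6.05
tcp_pos: [443.6, -100.8, 206.2]
orientation: [[-0.986, -0.168, 0.0], [-0.168, 0.986, -0.0], [-0.0, -0.0, -1.0]]
ft_force: [-5.4, 0.4, 11.6]
gripper_width: 11.0
grip_force: 100.2
```

Deck contact came at TCP z≈206.6, as expected for a flat blade. Backing off to 0.65 mm hover, then sliding forward.

>>> move_arm([
  {"offset":[0,0,0.0021],"dr":[0,0,0],"grip":1},
  {"offset":[0,0,0],"dr":[0,0,0],"grip":1},
  {"offset":[0,0,0],"dr":[0,0,0],"grip":1},
])

```text
time_s: 6.35
tcp_pos: [443.7, -100.7, 207.1]
orientation: [[-0.986, -0.168, -0.0], [-0.168, 0.986, 0.0], [0.0, 0.0, -1.0]]
ft_force: [-0.6, -0.5, -1.2]
gripper_width: 10.7
grip_force: 98.1
```

>>> move_arm([
  {"offset":[0.00197,0.00034,0],"dr":[0,0,0],"grip":1},
  {"offset":[0.00197,0.00034,0],"dr":[0,0,0],"grip":1},
  {"offset":[0.00197,0.00034,0],"dr":[0,0,0],"grip":1},
  {"offset":[0.00197,0.00034,0],"dr":[0,0,0],"grip":1},
  {"offset":[0.00197,0.00034,0],"dr":[0,0,0],"grip":1},
  {"offset":[0.00197,0.00034,0],"dr":[0,0,0],"grip":1},
  {"offset":[0.00197,0.00034,0],"dr":[0,0,0],"grip":1},
  {"offset":[0.00197,0.00034,0],"dr":[0,0,0],"grip":1},
  {"offset":[0.00197,0.00034,0],"dr":[0,0,0],"grip":1},
  {"offset":[0.00197,0.00034,0],"dr":[0,0,0],"grip":1},
])

```text
time_s: 7.35
tcp_pos: [463.6, -97.3, 207.3]
orientation: [[-0.986, -0.168, 0.0], [-0.168, 0.986, 0.0], [-0.0, 0.0, -1.0]]
ft_force: [-0.3, -0.4, -0.4]
gripper_width: 10.5
grip_force: 98.1
```

Run:
```python
from h import *
im=snap('side','s3.png');s=state();print(s['tcp_pos'],s['ft_force'])
cr=im[163:263,300:433,::-1];cv2.imwrite('pics/s3c.png',cv2.resize(cr,None,fx=6,fy=6,interpolation=cv2.INTER_CUBIC))
```

```text
[463.89232292 -97.29480161 207.38408692] [ 1.44783938  0.26548082 -0.72768781]
```

View pics/s3c.png

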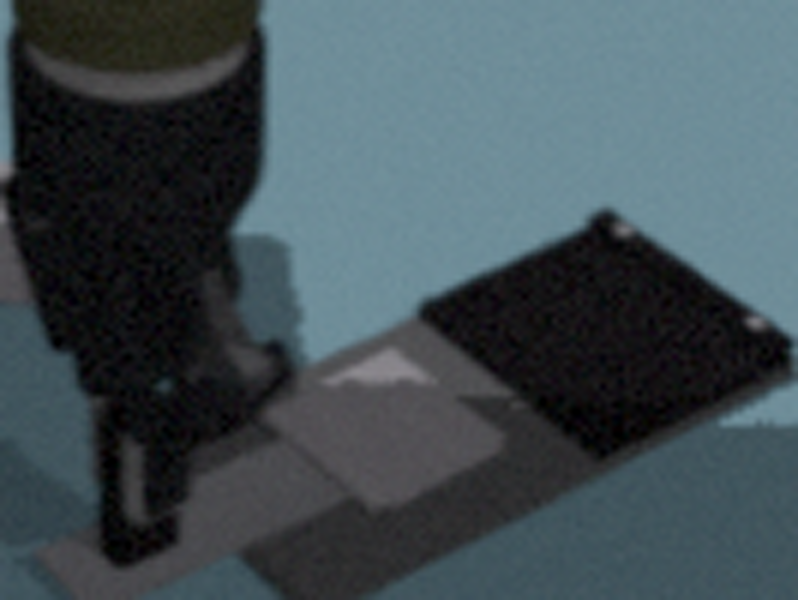

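The blade tip is entering under the carrier's rear edge (at about (310,460) in the crop), with no force. Continuing.

>>> move_arm([
  {"offset":[0.00197,0.00034,0],"dr":[0,0,0],"grip":1},
  {"offset":[0.00197,0.00034,0],"dr":[0,0,0],"grip":1},
  {"offset":[0.00197,0.00034,0],"dr":[0,0,0],"grip":1},
  {"offset":[0.00197,0.00034,0],"dr":[0,0,0],"grip":1},
  {"offset":[0.00197,0.00034,0],"dr":[0,0,0],"grip":1},
])

```text
time_s: 7.9
tcp_pos: [473.3, -95.5, 207.3]
orientation: [[-0.986, -0.168, -0.0], [-0.168, 0.986, 0.0], [0.0, 0.0, -1.0]]
ft_force: [-0.3, -0.3, -0.8]
gripper_width: 10.9
grip_force: 98.1
```

>>> move_arm([
  {"offset":[0.00148,0.00026,0],"dr":[0,0,0],"grip":1},
  {"offset":[0.00148,0.00026,0],"dr":[0,0,0],"grip":1},
  {"offset":[0.00148,0.00026,0],"dr":[0,0,0],"grip":1},
  {"offset":[0.00148,0.00026,0],"dr":[0,0,0],"grip":1},
  {"offset":[0.00148,0.00026,0],"dr":[0,0,0],"grip":1},
  {"offset":[0.00148,0.00026,0],"dr":[0,0,0],"grip":1},
  {"offset":[0.00148,0.00026,0],"dr":[0,0,0],"grip":1},
  {"offset":[0.00148,0.00026,0],"dr":[0,0,0],"grip":1},
])

```text
time_s: 8.7
tcp_pos: [485.2, -93.5, 207.3]
orientation: [[-0.986, -0.168, -0.0], [-0.168, 0.986, 0.0], [0.0, 0.0, -1.0]]
ft_force: [-0.5, -0.4, -1.3]
gripper_width: 10.8
grip_force: 98.1
```

Run:
```python
from h import *
im=snap('side','s4.png');s=state();print(s['tcp_pos'],s['ft_force'])
cr=im[163:263,300:433,::-1];cv2.imwrite('pics/s4c.png',cv2.resize(cr,None,fx=6,fy=6,interpolation=cv2.INTER_CUBIC))
```

```text
[485.46080174 -93.51371926 207.3516314 ] [-0.44710719 -0.38562395 -2.48967261]
```

View pics/s4c.png

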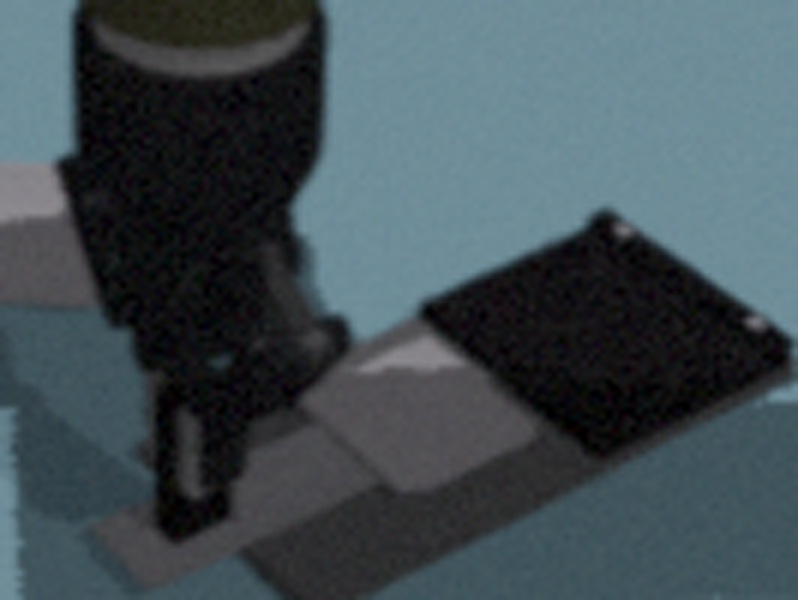

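The carrier has moved along; its front edge (at about (500,400)) is a few mm short of the step. Slower now.

>>> move_arm([
  {"offset":[0.00099,0.00017,0],"dr":[0,0,0],"grip":1},
  {"offset":[0.00099,0.00017,0],"dr":[0,0,0],"grip":1},
  {"offset":[0.00099,0.00017,0],"dr":[0,0,0],"grip":1},
  {"offset":[0.00049,9e-05,0],"dr":[0,0,0],"grip":1},
  {"offset":[0.00049,9e-05,0],"dr":[0,0,0],"grip":1},
])

```text
time_s: 9.25
tcp_pos: [489.1, -92.8, 207.3]
orientation: [[-0.986, -0.168, -0.0], [-0.168, 0.986, 0.0], [0.0, 0.0, -1.0]]
ft_force: [0.3, -0.4, -1.0]
gripper_width: 10.6
grip_force: 98.1
```

>>> move_arm([
  {"offset":[0.00049,9e-05,0],"dr":[0,0,0],"grip":1},
  {"offset":[0.00049,9e-05,0],"dr":[0,0,0],"grip":1},
  {"offset":[0,0,0],"dr":[0,0,0],"grip":1},
])

```text
time_s: 9.55
tcp_pos: [490.1, -92.7, 207.3]
orientation: [[-0.986, -0.168, 0.0], [-0.168, 0.986, 0.0], [-0.0, 0.0, -1.0]]
ft_force: [-0.2, 0.2, -1.4]
gripper_width: 10.4
grip_force: 98.1
```

>>> move_arm([
  {"offset":[0.00049,9e-05,0],"dr":[0,0,0],"grip":1},
  {"offset":[0.00049,9e-05,0],"dr":[0,0,0],"grip":1},
  {"offset":[0,0,0],"dr":[0,0,0],"grip":1},
])

```text
time_s: 9.85
tcp_pos: [491.1, -92.4, 207.3]
orientation: [[-0.986, -0.168, 0.0], [-0.168, 0.986, 0.0], [-0.0, 0.0, -1.0]]
ft_force: [0.8, -0.9, -1.2]
gripper_width: 10.8
grip_force: 98.1
```

>>> move_arm([
  {"offset":[0.00049,9e-05,0],"dr":[0,0,0],"grip":1},
  {"offset":[0.00049,9e-05,0],"dr":[0,0,0],"grip":1},
  {"offset":[0,0,0],"dr":[0,0,0],"grip":1},
])

```text
time_s: 10.15
tcp_pos: [492.1, -92.3, 207.3]
orientation: [[-0.986, -0.168, 0.0], [-0.168, 0.986, 0.0], [-0.0, 0.0, -1.0]]
ft_force: [-0.4, -0.0, -2.0]
gripper_width: 10.6
grip_force: 98.1
```

>>> move_arm([
  {"offset":[0.00049,9e-05,0],"dr":[0,0,0],"grip":1},
  {"offset":[0,0,0],"dr":[0,0,0],"grip":1},
])

```text
time_s: 10.35
tcp_pos: [492.5, -92.2, 207.3]
orientation: [[-0.986, -0.168, 0.0], [-0.168, 0.986, 0.0], [-0.0, 0.0, -1.0]]
ft_force: [0.0, 0.6, -1.6]
gripper_width: 10.7
grip_force: 98.1
```

>>> move_arm([
  {"offset":[0.00049,9e-05,0],"dr":[0,0,0],"grip":1},
  {"offset":[0,0,0],"dr":[0,0,0],"grip":1},
])

```text
time_s: 10.55
tcp_pos: [493.0, -92.1, 207.3]
orientation: [[-0.986, -0.168, 0.0], [-0.168, 0.986, 0.0], [-0.0, 0.0, -1.0]]
ft_force: [-0.9, 0.6, -1.5]
gripper_width: 10.5
grip_force: 98.1
```

>>> move_arm([
  {"offset":[0.00049,9e-05,0],"dr":[0,0,0],"grip":1},
  {"offset":[0,0,0],"dr":[0,0,0],"grip":1},
])

```text
time_s: 10.75
tcp_pos: [493.5, -92.0, 207.3]
orientation: [[-0.986, -0.168, 0.0], [-0.168, 0.986, 0.0], [-0.0, 0.0, -1.0]]
ft_force: [-0.8, 0.2, -1.8]
gripper_width: 10.9
grip_force: 98.1
```

>>> move_arm([
  {"offset":[0.00049,9e-05,0],"dr":[0,0,0],"grip":1},
  {"offset":[0,0,0],"dr":[0,0,0],"grip":1},
])

```text
time_s: 10.95
tcp_pos: [494.0, -91.9, 207.3]
orientation: [[-0.986, -0.168, 0.0], [-0.168, 0.986, 0.0], [-0.0, 0.0, -1.0]]
ft_force: [-1.4, 0.2, -1.0]
gripper_width: 10.7
grip_force: 98.1
```

>>> move_arm([
  {"offset":[0.00039,7e-05,0],"dr":[0,0,0],"grip":1},
  {"offset":[0,0,0],"dr":[0,0,0],"grip":1},
])

```text
time_s: 11.15
tcp_pos: [494.4, -91.9, 207.3]
orientation: [[-0.986, -0.168, 0.0], [-0.168, 0.986, 0.0], [-0.0, 0.0, -1.0]]
ft_force: [-0.1, -0.4, -1.3]
gripper_width: 10.4
grip_force: 98.1
```

>>> move_arm([
  {"offset":[0.00049,9e-05,0],"dr":[0,0,0],"grip":1},
  {"offset":[0,0,0],"dr":[0,0,0],"grip":1},
])

```text
time_s: 11.35
tcp_pos: [494.9, -91.8, 207.3]
orientation: [[-0.986, -0.168, 0.0], [-0.168, 0.986, 0.0], [-0.0, 0.0, -1.0]]
ft_force: [-0.2, -0.8, -1.5]
gripper_width: 10.9
grip_force: 98.1
```

>>> move_arm([
  {"offset":[0.00039,7e-05,0],"dr":[0,0,0],"grip":1},
  {"offset":[0,0,0],"dr":[0,0,0],"grip":1},
])

```text
time_s: 11.55
tcp_pos: [495.3, -91.7, 207.3]
orientation: [[-0.986, -0.168, 0.0], [-0.168, 0.986, 0.0], [-0.0, 0.0, -1.0]]
ft_force: [-0.6, 0.1, -0.5]
gripper_width: 10.8
grip_force: 98.1
```

>>> move_arm([
  {"offset":[0.00039,7e-05,0],"dr":[0,0,0],"grip":1},
  {"offset":[0,0,0],"dr":[0,0,0],"grip":1},
])

```text
time_s: 11.75
tcp_pos: [495.4, -91.6, 207.2]
orientation: [[-0.986, -0.168, -0.001], [-0.168, 0.986, -0.0], [0.001, 0.0, -1.0]]
ft_force: [-1.2, -1.0, -0.8]
gripper_width: 10.4
grip_force: 98.1
```

>>> move_arm([
  {"offset":[0.0003,5e-05,0],"dr":[0,0,0],"grip":1},
  {"offset":[0,0,0],"dr":[0,0,0],"grip":1},
])

```text
time_s: 11.95
tcp_pos: [495.6, -91.6, 207.2]
orientation: [[-0.986, -0.168, -0.001], [-0.168, 0.986, -0.0], [0.001, 0.0, -1.0]]
ft_force: [-3.2, -1.6, 1.1]
gripper_width: 10.9
grip_force: 98.1
```

>>> move_arm([
  {"offset":[0.0003,5e-05,0],"dr":[0,0,0],"grip":1},
  {"offset":[0,0,0],"dr":[0,0,0],"grip":1},
])

```text
time_s: 12.15
tcp_pos: [495.7, -91.5, 207.2]
orientation: [[-0.986, -0.168, -0.001], [-0.168, 0.986, -0.0], [0.001, 0.0, -1.0]]
ft_force: [-5.7, -2.5, 2.2]
gripper_width: 11.0
grip_force: 98.3
```

>>> move_arm([
  {"offset":[0.0003,5e-05,0],"dr":[0,0,0],"grip":1},
  {"offset":[0,0,0],"dr":[0,0,0],"grip":1},
])

```text
time_s: 12.35
tcp_pos: [495.8, -91.5, 207.1]
orientation: [[-0.986, -0.168, -0.002], [-0.168, 0.986, -0.0], [0.002, 0.0, -1.0]]
ft_force: [-6.9, -1.8, 2.2]
gripper_width: 10.6
grip_force: 98.4
```

About 6–7 N has now been held for roughly 0.5 s against the step. Retreating ~5.7 mm so the tip sits mid-lip.

>>> move_arm([
  {"offset":[-0.0012,-0.0002,0],"dr":[0,0,0],"grip":1},
  {"offset":[-0.0022,-0.0004,0],"dr":[0,0,0],"grip":1},
  {"offset":[-0.0022,-0.0004,0],"dr":[0,0,0],"grip":1},
  {"offset":[0,0,0],"dr":[0,0,0],"grip":1},
  {"offset":[0,0,0],"dr":[0,0,0],"grip":1},
])

```text
time_s: 12.85
tcp_pos: [491.2, -92.5, 207.5]
orientation: [[-0.986, -0.168, 0.001], [-0.168, 0.986, 0.0], [-0.001, -0.0, -1.0]]
ft_force: [-0.4, -0.2, -1.0]
gripper_width: 10.6
grip_force: 97.9
```

Run:
```python
from h import *
s=state();print(s['tcp_pos'],s['ft_force'],s['torque'])
th=np.radians([3,6,10,15,20,25,31,38,45,52,60,68,76,84,90])
for S in(55,):
  pr=None
  for t in th:
    f=-6*np.tan(t) if 7*np.cos(t)>6 else -7*np.sin(t)
    x=f-S*np.cos(t)+3.5*np.sin(t);z=S*np.sin(t)+3.5*np.cos(t)
    print(round(np.degrees(t)),round(x+S,1),round(z-2,1), 'd' if pr is None else (round(x-pr[0],1),round(z-pr[1],1)));pr=(x,z)
```

```text
[491.17226097 -92.50258482 207.52097591] [-0.43631418 -0.20025544 -1.03937816] [ 0.00306984  0.08843073 -0.00659358]
3 -0.1 4.4 d
6 0.0 7.2 (np.float64(0.1), np.float64(2.9))
10 0.4 11.0 (np.float64(0.3), np.float64(3.8))
15 1.2 15.6 (np.float64(0.8), np.float64(4.6))
20 2.3 20.1 (np.float64(1.2), np.float64(4.5))
25 3.8 24.4 (np.float64(1.5), np.float64(4.3))
31 6.1 29.3 (np.float64(2.2), np.float64(4.9))
38 9.5 34.6 (np.float64(3.5), np.float64(5.3))
45 13.6 39.4 (np.float64(4.1), np.float64(4.7))
52 18.4 43.5 (np.float64(4.7), np.float64(4.1))
60 24.5 47.4 (np.float64(6.1), np.float64(3.9))
68 31.2 50.3 (np.float64(6.7), np.float64(2.9))
76 38.3 52.2 (np.float64(7.1), np.float64(1.9))
84 45.8 53.1 (np.float64(7.5), np.float64(0.9))
90 51.5 53.0 (np.float64(5.7), np.float64(-0.1))
```

>>> move_arm([
  {"offset":[0,0,0.002],"dr":[0,0,0],"grip":1},
  {"offset":[0,0,0.002],"dr":[0,0,0],"grip":1},
  {"offset":[0.0001,0,0.0025],"dr":[0,0,0],"grip":1},
  {"offset":[0.0003,5e-05,0.0038],"dr":[0,0,0],"grip":1},
  {"offset":[0.0008,0.00014,0.0046],"dr":[0,0,0],"grip":1},
  {"offset":[0.0011,0.0002,0.0045],"dr":[0,0,0],"grip":1},
  {"offset":[0,0,0],"dr":[0,0,0],"grip":1},
])

```text
time_s: 13.55
tcp_pos: [493.7, -92.2, 227.6]
orientation: [[-0.986, -0.168, 0.001], [-0.168, 0.986, -0.0], [-0.001, -0.001, -1.0]]
ft_force: [-0.1, 0.3, -1.9]
gripper_width: 10.9
grip_force: 97.9
```

Run:
```python
from h import *
im=snap('side','s5.png');s=state();print(s['tcp_pos'],s['ft_force'])
cr=im[163:263,300:433,::-1];cv2.imwrite('pics/s5c.png',cv2.resize(cr,None,fx=6,fy=6,interpolation=cv2.INTER_CUBIC))
```

```text
[493.51018802 -92.14831279 227.2214532 ] [-0.57239872 -0.08392918 -1.01137005]
```

View pics/s5c.png

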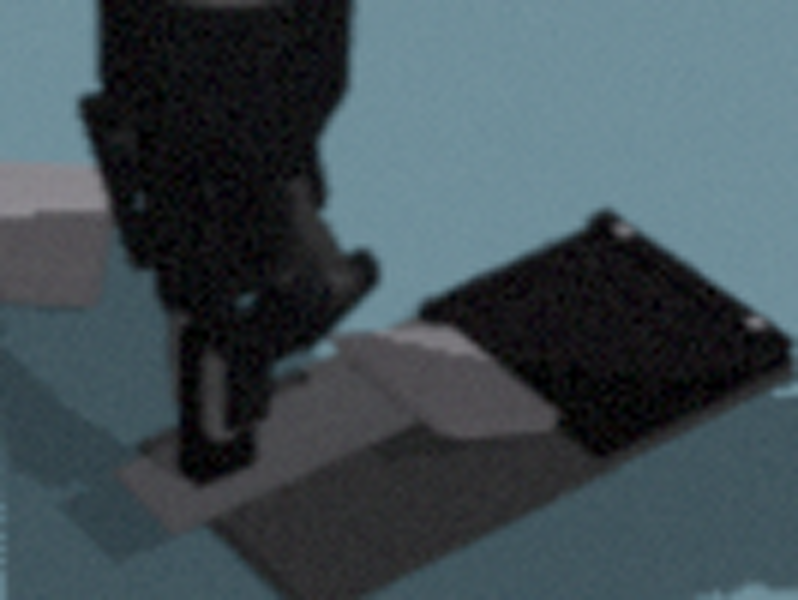

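The carrier is tipping cleanly: its rear edge is up on the blade tip at (380,380), front edge at the step. Continuing along the arc.

>>> move_arm([
  {"offset":[0.0015,0.00025,0.0043],"dr":[0,0,0],"grip":1},
  {"offset":[0.0022,0.0004,0.0049],"dr":[0,0,0],"grip":1},
  {"offset":[0.0034,0.0006,0.0053],"dr":[0,0,0],"grip":1},
  {"offset":[0.004,0.0007,0.0047],"dr":[0,0,0],"grip":1},
  {"offset":[0.0023,0.0004,0.002],"dr":[0,0,0],"grip":1},
  {"offset":[0.0023,0.0004,0.0021],"dr":[0,0,0],"grip":1},
  {"offset":[0.003,0.0005,0.002],"dr":[0,0,0],"grip":1},
  {"offset":[0.003,0.0005,0.0019],"dr":[0,0,0],"grip":1},
])

```text
time_s: 14.4
tcp_pos: [515.1, -88.3, 254.0]
orientation: [[-0.986, -0.168, -0.0], [-0.168, 0.986, 0.0], [0.0, 0.0, -1.0]]
ft_force: [0.5, -0.3, -1.7]
gripper_width: 11.1
grip_force: 97.9
```

Run:
```python
from h import *
im=snap('side','s6.png').astype(int);s=state();print(s['tcp_pos'],s['ft_force'])
# coarse look in numbers: brightness map of the carrier area, 3 px cells
g=im[195:250,345:420].mean(2);g=cv2.resize(g,(38,22),interpolation=cv2.INTER_AREA)
for r in g: print(''.join('%x'%min(15,int(v/12)) for v in r))
```

```text
[515.66395755 -88.34691699 254.32043351] [ 0.98165523 -0.0854025  -0.53831587]
11331101112237abbbbbbbbbbbbbabbbbbbbbb
1163100111138bbbbbbbbbbbbba648abbbbbbb
011001011149bbbbbbbbbbbba9511679abbbbb
01011011159bbbbbbbbbbb974211112259bbbb
111012469a88abbbbbaa7421111111100269bb
310138abba7579bba75311111111110100137a
41115abba97656763111111111111111111113
41115a98766665554211111111111111111110
41114666666666555532111111111111111111
41135666666666665555211111111111111111
42146666666665544456511110011110111111
11046666666554333335641011001010001001
01256666543333333334663000111110000000
45566544333232332333465200000100000001
66554333333333333333346520000010000123
54333333333333333333335520000000013456
33433333343333333333333332100112345666
33333333333333333333333343311345666666
33433333333333433333333333344566666666
33333333333333333333333334566666666666
33333333333333333333333456666666666666
33333333333443333333445666666666666666
```

Run:
```python
from h import *
c=get_calibration('side');s=state()
o=np.array([612,-75.25,8]);d=np.array([.9856,.168,0]);y=np.array([-.168,.9856,0]);k=np.array([0,0,1.])
st=(np.array([495.4,-91.6])-o[:2])@d[:2]+75+50
print('step x',st)
im=cv2.imread('pics/s6.png').astype(int)
cr=im[195:250,345:420].mean(2)
for deg in(50,60,70,80):
  t=np.radians(deg);f=st-7*np.sin(t)
  def W(bx,bz,by):return o+(f+bx*np.cos(t)+bz*np.sin(t))*d+(-bx*np.sin(t)+bz*np.cos(t))*k+by*y
  P=[W(bx,bz,by) for bx in(-60,0) for bz in(0,7) for by in(-26,34)]
  q=proj(c,P); print(deg,[(round((u-345)/1.97,1),round((v-195)/2.5,1)) for u,v in q])
```

```text
step x 7.3322399999999845
50 [(np.float64(16.6), np.float64(11.8)), (np.float64(7.3), np.float64(5.8)), (np.float64(17.7), np.float64(10.7)), (np.float64(8.4), np.float64(4.8)), (np.float64(22.9), np.float64(16.0)), (np.float64(13.8), np.float64(10.1)), (np.float64(24.0), np.float64(14.9)), (np.float64(14.8), np.float64(9.1))]
60 [(np.float64(18.3), np.float64(10.3)), (np.float64(8.9), np.float64(4.4)), (np.float64(19.5), np.float64(9.4)), (np.float64(10.0), np.float64(3.5)), (np.float64(22.8), np.float64(16.0)), (np.float64(13.7), np.float64(10.1)), (np.float64(24.0), np.float64(15.1)), (np.float64(14.8), np.float64(9.3))]
70 [(np.float64(20.1), np.float64(9.0)), (np.float64(10.6), np.float64(3.2)), (np.float64(21.4), np.float64(8.2)), (np.float64(11.9), np.float64(2.4)), (np.float64(22.7), np.float64(16.0)), (np.float64(13.6), np.float64(10.2)), (np.float64(23.9), np.float64(15.2)), (np.float64(14.8), np.float64(9.4))]
80 [(np.float64(22.0), np.float64(7.9)), (np.float64(12.5), np.float64(2.2)), (np.float64(23.3), np.float64(7.3)), (np.float64(13.8), np.float64(1.5)), (np.float64(22.6), np.float64(16.1)), (np.float64(13.5), np.float64(10.2)), (np.float64(23.9), np.float64(15.4)), (np.float64(14.8), np.float64(9.6))]
```

The printout matches a carrier standing at about 58°. Continuing past upright.

>>> move_arm([
  {"offset":[0.0033,0.0006,0.0015],"dr":[0,0,0],"grip":1},
  {"offset":[0.0033,0.0006,0.0014],"dr":[0,0,0],"grip":1},
  {"offset":[0.0035,0.0006,0.001],"dr":[0,0,0],"grip":1},
  {"offset":[0.0035,0.0006,0.0009],"dr":[0,0,0],"grip":1},
  {"offset":[0.0037,0.0006,0.0005],"dr":[0,0,0],"grip":1},
  {"offset":[0.0037,0.0006,0.0004],"dr":[0,0,0],"grip":1},
  {"offset":[0.0028,0.0005,0],"dr":[0,0,0],"grip":1},
  {"offset":[0.0028,0.0005,0],"dr":[0,0,0],"grip":1},
])

```text
time_s: 15.25
tcp_pos: [541.8, -83.7, 259.5]
orientation: [[-0.986, -0.168, -0.0], [-0.168, 0.986, 0.0], [0.0, 0.0, -1.0]]
ft_force: [0.1, 0.5, -1.9]
gripper_width: 10.6
grip_force: 97.9
```

Run:
```python
from h import *
im=snap('side','s7.png').astype(int);s=state();print(s['tcp_pos'],s['ft_force'])
g=im[195:250,345:420].mean(2);g=cv2.resize(g,(38,22),interpolation=cv2.INTER_AREA)
for r in g: print(''.join('%x'%min(15,int(v/12)) for v in r))
```

```text
[542.13511772 -83.66993949 259.59521039] [ 0.06432158  0.54128969 -2.2591187 ]
b830011110111125abbbbbbbbbbbabbbbbbbbb
8630111110113689abbbbbbbbba648abbbbbbb
653014300049aba8669abbbba9511679abbbbb
65201431116abb9765679a964211122259bbbb
66202431117a987666656642111111111269bb
6630253111576666666655542111111110137a
66302531235666666666655553111111111113
66301442256666666666555554111111111111
65200110256666666554434564111111111111
54101001366666544555422562101000101001
65421245666555444434544552000000000000
66655566554433345424555551000000101000
56666554333333333444334651010000010000
35554333333333333344424641000000000001
23333333333333333333445631000000100123
33334333333333334333345520000000113456
33333333333333333333334432100012345666
33333333333333333333333333211345666666
33333333333333333333333333344566666666
33333333333333333333333334566666666666
33333333333333333333334456666666666666
43433334333334333333445666666666666666
```

It is close to upright, with pockets now visible on the near face. Pushing gently over.

>>> move_arm([
  {"offset":[0.0025,0.0004,0],"dr":[0,0,0],"grip":1},
  {"offset":[0.0025,0.0004,0],"dr":[0,0,0],"grip":1},
  {"offset":[0.0025,0.0004,0],"dr":[0,0,0],"grip":1},
  {"offset":[0.0025,0.0004,0],"dr":[0,0,0],"grip":1},
  {"offset":[0.0025,0.0004,0],"dr":[0,0,0],"grip":1},
  {"offset":[0.0025,0.0004,0],"dr":[0,0,0],"grip":1},
  {"offset":[0.0025,0.0004,0],"dr":[0,0,0],"grip":1},
  {"offset":[0,0,0],"dr":[0,0,0],"grip":1},
  {"offset":[0,0,0],"dr":[0,0,0],"grip":1},
])

```text
time_s: 16.2
tcp_pos: [559.0, -80.9, 259.6]
orientation: [[-0.986, -0.168, -0.0], [-0.168, 0.986, 0.0], [0.0, 0.0, -1.0]]
ft_force: [-0.7, 0.1, -0.3]
gripper_width: 10.7
grip_force: 97.9
```

Run:
```python
from h import *
im=snap('side','s8.png').astype(int);s=state();print(s['tcp_pos'],s['ft_force'])
g=im[195:250,345:420].mean(2);g=cv2.resize(g,(38,22),interpolation=cv2.INTER_AREA)
for r in g: print(''.join('%x'%min(15,int(v/12)) for v in r))
```

```text
[558.96385016 -80.92984591 259.58248817] [-0.0637708  -0.46358416 -1.95742093]
aaaaa6201211011469abbbbbbbbbabbbbbbbbb
677785202431017abbbbbbbbbba648abbbbbbb
666665202421128bba9889aaa9511679abbbbb
6666651034201399876666774211011259bbbb
666665103521126666666665421111101269bb
6666661035213466666666665421111111127a
66666510132136666666666796211111110013
66665410010146666666656aaa841111111011
66655400011356665556677545764210001010
65666531235565555456666435666631000010
55566665665544456653356666434665300000
55445665554333335565566666545666410000
43323444333333333456653356666531100000
32233333333333333334565566642100000011
33333333333333333333456653100000001123
33333333333333333333334310000010122456
34333333333333333333333332100012345666
33333333333333343333333333312245666666
33333333333333333333333333344566666666
33333333333333333333433334566666666666
43333333333334333333334456666666666666
33333333333333333433456666666666666666
```

The printout shows the carrier flat on the upper deck with the pockets up. Retreating, then carrying the lifter back to its original spot.

>>> move_arm([
  {"offset":[-0.032,-0.005,0.003],"dr":[0,0,0],"grip":1},
  {"offset":[-0.032,-0.005,0],"dr":[0,0,0],"grip":1},
  {"offset":[0,0.0381,0],"dr":[0,0,-0.0562],"grip":1},
  {"offset":[0,0.0381,0],"dr":[0,0,-0.0562],"grip":1},
  {"offset":[0,0.0381,0],"dr":[0,0,-0.0562],"grip":1},
  {"offset":[0,0.0381,0],"dr":[0,0,-0.0562],"grip":1},
  {"offset":[0,0.0381,0],"dr":[0,0,-0.0562],"grip":1},
  {"offset":[0,0.0381,0],"dr":[0,0,-0.0562],"grip":1},
  {"offset":[0,0.0381,0],"dr":[0,0,-0.0562],"grip":1},
  {"offset":[0,0.0381,0],"dr":[0,0,-0.0562],"grip":1},
  {"offset":[0,0.0381,0],"dr":[0,0,-0.0562],"grip":1},
  {"offset":[0,0.0381,0],"dr":[0,0,-0.0562],"grip":1},
])

```text
time_s: 17.45
tcp_pos: [494.7, 291.6, 262.8]
orientation: [[-0.923, 0.385, 0.0], [0.385, 0.923, 0.0], [-0.0, 0.0, -1.0]]
ft_force: [-0.1, 1.2, -0.6]
gripper_width: 11.0
grip_force: 97.9
```

>>> move_arm([
  {"offset":[0,0,-0.02],"dr":[0,0,0],"grip":1},
  {"offset":[0,0,-0.02],"dr":[0,0,0],"grip":1},
  {"offset":[0,0,-0.012],"dr":[0,0,0],"grip":1},
  {"offset":[0,0,-0.008],"dr":[0,0,0],"grip":1},
  {"offset":[0,0,0],"dr":[0,0,0],"grip":1},
  {"offset":[0,0,0],"dr":[0,0,0],"grip":1},
])

```text
time_s: 18.05
tcp_pos: [495.4, 289.8, 203.1]
orientation: [[-0.924, 0.383, 0.001], [0.383, 0.924, 0.0], [-0.0, 0.0, -1.0]]
ft_force: [-0.5, 0.7, -1.3]
gripper_width: 10.8
grip_force: 98.1
```

Blade ~4.6 mm above the bench; lowering to touch.

>>> move_arm([
  {"offset":[0,0,-0.002],"dr":[0,0,0],"grip":1},
  {"offset":[0,0,-0.0015],"dr":[0,0,0],"grip":1},
  {"offset":[0,0,-0.0008],"dr":[0,0,0],"grip":1},
  {"offset":[0,0,-0.0005],"dr":[0,0,0],"grip":1},
  {"offset":[0,0,0],"dr":[0,0,0],"grip":1},
])

```text
time_s: 18.55
tcp_pos: [495.2, 290.1, 198.5]
orientation: [[-0.924, 0.383, 0.001], [0.383, 0.924, 0.0], [-0.001, 0.001, -1.0]]
ft_force: [-1.4, -0.2, 4.2]
gripper_width: 10.7
grip_force: 98.9
```

>>> move_arm([
  {"offset":[0,0,0],"dr":[0,0,0],"grip":0.5},
  {"offset":[0,0,0],"dr":[0,0,0],"grip":0.5},
  {"offset":[0,0,0],"dr":[0,0,0],"grip":0.5},
  {"offset":[0,0,0],"dr":[0,0,0],"grip":0.5},
  {"offset":[0,0,0],"dr":[0,0,0],"grip":0.5},
  {"offset":[0,0,0.02],"dr":[0,0,0],"grip":0.5},
  {"offset":[0,0,0.03],"dr":[0,0,0],"grip":0.5},
  {"offset":[0,0,0.04],"dr":[0,0,0],"grip":0.5},
  {"offset":[0,0,0.04],"dr":[0,0,0],"grip":0.5},
  {"offset":[0,0,0.03],"dr":[0,0,0],"grip":0.5},
  {"offset":[0,0,0],"dr":[0,0,0],"grip":0.5},
  {"offset":[0,0,0],"dr":[0,0,0],"grip":0.5},
])

```text
time_s: 19.75
tcp_pos: [495.1, 290.1, 358.4]
orientation: [[-0.924, 0.383, 0.002], [0.383, 0.924, 0.001], [-0.001, 0.001, -1.0]]
ft_force: [-0.2, -0.4, -0.4]
gripper_width: 42.7
grip_force: 0.0
```

Run:
```python
from h import *
t=get_image('top')[:,:,::-1];s=get_image('side')[:,:,::-1];print(state()['ft_force'],state()['tcp_pos'])
r=lambda a,w,h:cv2.resize(a,(w,h),interpolation=cv2.INTER_CUBIC)
a=r(t[130:220,215:435],800,327);b=r(s[120:260,230:450],428,272);e=r(s[170:250,320:430],372,271)
b=b[:271]
cv2.imwrite('pics/fin.png',np.vstack([a,np.hstack([b,e])]))
```

```text
[ 0.2799757  -0.38869975 -1.55150213] [494.58351786 289.8806883  356.42667846]
```

View pics/fin.png

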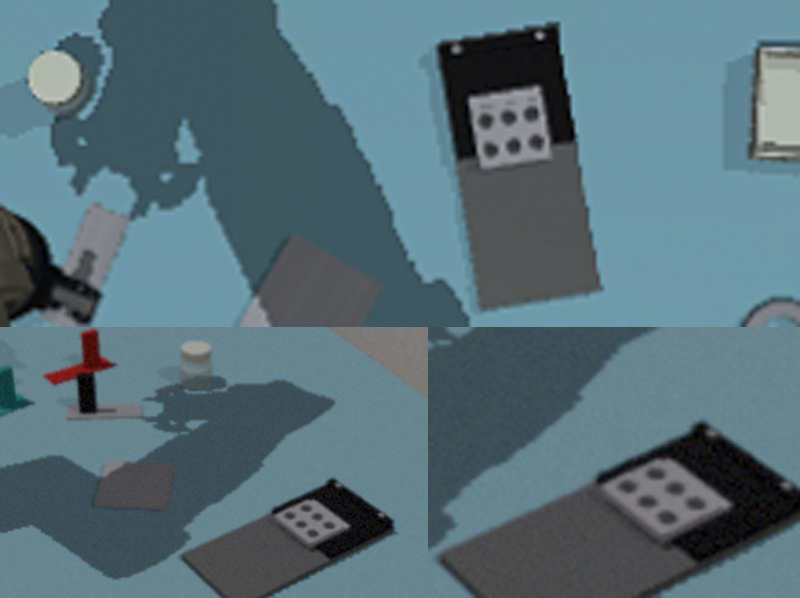

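The carrier lies flat with pockets up on the upper deck (top view about (510,125)), roughly 25 mm beyond the step line. The lifter is flat on the bench and the jar and dish haven't moved.

```bash
python3 -c "
from bench import *
print(sign_off())"
```

```text
the job is handed in; nothing more can be done
None
```

I handed the job in at about 20 s. The carrier is turned over, lying flat with its pockets up on the upper deck, and the lifter is back flat on the bench; `sign_off()` returned no verdict, so I don't know how it was judged.

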